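Poise the liner bottle over the birch slice

ROBOT

A 6-joint arm with a two-finger parallel gripper is mounted at the origin on the work surface. World frame = base frame: x ahead of the robot, y to its left, z up, the work surface at z = 0. Lengths are in m, angles in rad, forces in N, time in s.
With the tool pointing down it reaches from about 0.375 to 0.975 m from the base axis. Payload 3.8 kg.
Tool frame: the origin (TCP) lies on the centre line of the jaws, within the pads' length; the fingertips stand 14 mm ahead of it and the grasp point (between the pads) lies 5 mm behind it; z points along the fingers, y is the line along which they close (so a half turn about z gives the same grasp; the last joint's range is limited). The gripper opens to 85 mm and grips with 20 to 120 N. Pads are 22 mm wide; open, the fingers measure 114 mm over their backs; the gripper's body (76 mm by 85 mm) begins 54 mm behind the grasp point. The pads swing forward as they close: fully open they stand 13 mm farther back than shut.
Start: joints at [-1.196, 0.264, 1.604, -0, 1.274, -0.037], TCP at [0.27, -0.619, 0.245] pointing down, gripper open.
Joint ranges: [-2.63, 2.63], [-0.94, 2.18], [0.31, 2.57], [-1.31, 4.45], [0, 2.66], [-2.55, 2.55]. Speed limits (rad/s): [2.57, 2.57, 3.14, 3.14, 3.14, 3.14].

INTERFACE

Orientations are given as a rotation vector (axis times angle).
In Python, from bench import sensors, cams, r gives the robot as it stands.
- The arm moves only by the shell command python3 -m creep 'ROWS' [OPENING]. ROWS is JSON, a list of rows, each an object of numbers: "tx", "ty", "tz": the shift along the world's x, y, z in m; "spin": the turn about the world's z in degrees. A call has 1 to 5 rows; each row is the pose to reach, as a shift and turn from the pose commanded when the call began; what a row does not reach only later rows make up. A row lasts 1/10 s, in which the tool goes at most 50 mm and 8.59 degrees, less where a joint would pass 70% of its speed; a pose out of reach is approached as far as the arm can. A call with a gripper value outside its range is refused whole. OPENING is the finger opening in m, from 0 to 0.0854, set as the call begins (- or left out, the last holds). The fingers move at their own pace and stop on an object; the grip force is fixed at half the most. Time passes only in rows, so rows that repeat a pose let the fingers close. It gives the time, the measured TCP pose, the force, the opening and the grip force at its end, in the units of the state.
- sensors.observe(): the state, without advancing time (a new reading comes with each control period).
- cams.grab_frame(name): name is "scene" or "side" or "wrist"; returns a dict with "image" (420x560x3 uint8, red, green, blue), "intrinsics" (3x3 intrinsics, pixels), "world_to_cam" (4x4, takes a point from world to camera coordinates). Camera axes: x right, y up, looking along -z (the intrinsics and any distortion apply to the point x, -y, -z); pixel columns grow to the right and rows downward; lengths in m; the calibration is good to about 2 mm. The wrist camera is an equidistant fisheye: a pixel r from the principal point sees the ray r / f radians off the axis. A picture is of the moment at which its call begins. There is no depth.
- r.hand_in(): hands the job in; it is judged then, once.
The state is a dict: "time": time; "qpos": joint angles; "qd": joint speeds; "effort": joint torques, N m; "position": TCP position; "ee_rot": TCP orientation; "wrist_force": force on the tool from outside, world axes, zero at the start; "wrist_torque": the same for the moment, N m; "gripper_width": opening from 0.0 (shut) to 1.0 (fully open); "finger_force": force on a finger pad.
Only numpy, scipy, OpenCV 4.12 (cv2) and the standard library are available. Lean on these libraries where they do the work, as an engineer would, in place of code of your own. Each camera call takes 0.05 s, during which the arm holds its last target. There are 200 camera calls.

TASK

Pull the paint bottle with the long thin nozzle out of its sleeve in the plywood rack and hold it poised for dotting over the birch slice on the paper: nozzle slanting down, about 40 degrees below level, its tip about 3 cm above the middle of the slice and touching nothing. Do not touch the slice with the bottle; leave the slice, the other two bottles in the rack, the pebble on the paper and the phone where they are. Finish while holding the bottle still in that pose: do not put it down or let go.

Things in the scene. Friction and masses are not known exactly. Their poses are not given: they have to be found in the camera images.
- liner: The bottle to use: rigid white cylinder 28 mm across, 118 mm long, then a grey cap (24 mm wide) with a long thin tapered nozzle; 165 mm over all, 50 to 100 g, centre of mass about 63 mm from the tail. Origin: centre of the flat tail end; z from tail to nozzle. Starts in one of the rack's three sleeves (any), tail in, nozzle towards the robot and 12 degrees above level.
- liner_mid (a point): Point on that bottle's axis 90 mm from its tail, in the part that stands out: 65 mm from the tail are inside the sleeve, the next 53 mm of white cylinder stand out of it and can be gripped. A good place to grip across the cylinder. Turns with the bottle (z towards the nozzle).
- nozzle_tip (a point): The tip of that bottle's nozzle, on its axis 165 mm from the tail; turns with the bottle.
- rack: Fixed plywood rack, 212 mm wide, 107 mm high: three square sleeves side by side, 80 mm apart, 32 mm wide, 66 mm deep, closed behind, rising 12 degrees to their mouths. Origin on the table under the middle mouth (its axis 85 mm up). Mouths look to its -x, towards the robot; body 10 mm before to 90 mm behind it. Draw a bottle 66 mm along the sleeve to free it; it lies loose, 4 mm play.
- slice: Loose round slice of birch trunk, 116 mm in diameter, 24 mm thick, lying flat on a sheet of paper (2 mm thick). Origin at the centre of its underside, z up.
- slice_top (a point): Middle of the slice's upper face, 24 mm above its underside, about 26 mm above the table.
- flatcap: Another bottle in the rack, same white cylinder (28 mm by 118 mm), with a flat round cap 16 mm long; stays where it is. Origin at the centre of its tail, z towards the cap.
- conecap: Another bottle in the rack, same white cylinder (28 mm by 118 mm), with a blunt conical cap 24 mm long; stays where it is. Origin at the centre of its tail, z towards the cap.
- pebble: Loose pebble, 44 mm wide and 20 mm high, on the paper beside the slice; stays where it is. Origin under its centre.
- phone: Phone lying on the table between the robot and the work, 75 x 155 x 9 mm; stays where it is. Origin under its centre.
There are look-alikes about, which are no part of the job. What is shaped like the liner but purple is not meant.

How it is judged:
On the way:
1. the bottle is out of its sleeve, lifted and clear of the rack (height (world z) of liner above 0.09 m and contact force between liner and rack below 0.05 N and x of liner in the frame of rack below 0 m and contact force between liner and the fingers above 0.5 N), for 0.1 s.
At the end, for the whole second after the job is handed in: Bottle held still by the fingers, nozzle 25 to 60 deg below level, tip within 25 mm sideways of the slice's middle and 10 to 55 mm above it; bottle touches neither rack nor slice; slice and other rack bottles within 15 mm, pebble and phone within 20 mm of their starts (angle between liner's own z axis and vertical between 2.007 and 2.62 rad and horizontal distance between nozzle_tip and slice_top below 0.025 m and z of nozzle_tip in the frame of slice_top between 0.01 and 0.055 m and contact force between liner and the fingers above 0.5 N and contact force between liner and rack below 0.05 N and contact force between liner and slice below 0.05 N and linear speed of liner below 0.02 m/s and distance of each of slice, flatcap, conecap from where it was at the start of the episode below 0.015 m and distance of each of pebble, phone from where it was at the start of the episode below 0.02 m); the arm keeps its last pose, push and grip.
It fails at once if the bottle touches the slice (contact force between liner and slice above 0.5 N).
It fails at once if the slice is pushed away (distance of slice from where it was at the start of the episode above 0.015 m).
It fails at once if another bottle is drawn or knocked out of place (distance of any of flatcap, conecap from where it was at the start of the episode above 0.015 m).
It fails at once if the pebble or the phone is knocked away (distance of any of pebble, phone from where it was at the start of the episode above 0.02 m).
It also fails if it takes over 42 s, if anything falls off the work surface, if the arm or the gripper's body presses on something with over 40 N, if the wrist force passes 120 N, or if a joint passes its speed limit or range.

## Working session

There is one attempt and no reset: what is moved stays moved. The work goes in short steps, Python scripts to look and compute and a shell command to move; the robot and the scene stay as the last step left them, time stands still between calls to the robot, and variables do not carry over. Pictures are saved under pics/ and viewed, at most 10 in all, crops included, and the job is handed in when it is done.

```bash
mkdir -p pics
cat > h.py <<'E'
import numpy as np, cv2
from bench import sensors, cams, r
def grab(n, tag):
    f=cams.grab_frame(n); cv2.imwrite(f'pics/{tag}.png', f['image'][:,:,::-1]); np.savez(f'pics/{tag}.npz',**f); return f
def ray(f,u,v):
    K=f['intrinsics'];M=f['world_to_cam'];R=M[:3,:3];c=-R.T@M[:3,3]
    d=R.T@np.array([(u-K[0,2])/K[0,0],-(v-K[1,2])/K[1,1],-1]); return c,d/np.linalg.norm(d)
def onz(f,u,v,z):
    c,d=ray(f,u,v); return c+d*(z-c[2])/d[2]
def tri(f1,p1,f2,p2):
    a,d=ray(f1,*p1);b,e=ray(f2,*p2)
    s=np.linalg.lstsq(np.c_[d,-e],b-a,rcond=None)[0]
    return (a+d*s[0]+b+e*s[1])/2, np.linalg.norm(a+d*s[0]-b-e*s[1])
def proj(f,p):
    M=f['world_to_cam'];q=M[:3,:3]@np.array(p)+M[:3,3];q=f['intrinsics']@np.array([q[0],-q[1],-q[2]]);return q[:2]/q[2]
def load(tag): return dict(np.load(f'pics/{tag}.npz'))
E
python3 - <<'E'
from h import *
np.set_printoptions(precision=4,suppress=True)
for n in ('scene','side'):
    f=grab(n,n+'0'); M=f['world_to_cam']; print(n,-M[:3,:3].T@M[:3,3],f['intrinsics'][0,0])
s=sensors.observe(); print(s['position'],s['ee_rot'],s['gripper_width'])
E
```

```text
scene [1.4786 0.4696 0.9057] 535.2723861998687
side [ 0.4306 -0.7414  0.5473] 426.86229255122186
[ 0.2699 -0.618   0.2441] [-3.0732 -0.6418  0.0005] 1.0008035770985952
```

View pics/scene0.png

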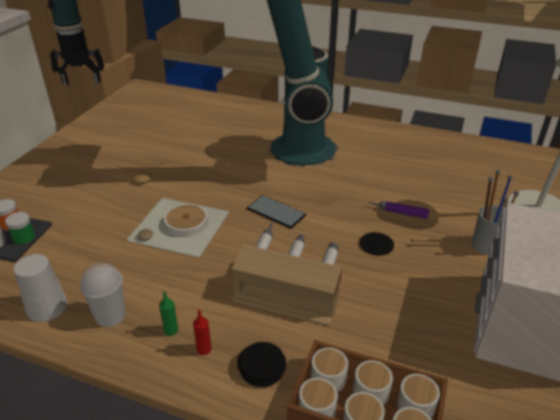

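View pics/side0.png

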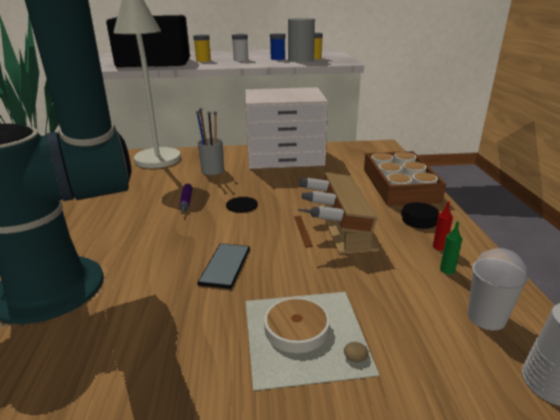

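Run:
```python
from h import *
a=cv2.imread('pics/scene0.png')[215:320,215:355]; b=cv2.imread('pics/side0.png')[165:265,280:400]
a=cv2.resize(a,(800,600),interpolation=cv2.INTER_CUBIC)[:, :]; b=cv2.resize(b,(720,600),interpolation=cv2.INTER_CUBIC)
cv2.imwrite('pics/ca.png',cv2.convertScaleAbs(a,alpha=1.5));cv2.imwrite('pics/cb.png',cv2.convertScaleAbs(b,alpha=1.3))
```

```text
(no output)
```

View pics/ca.png

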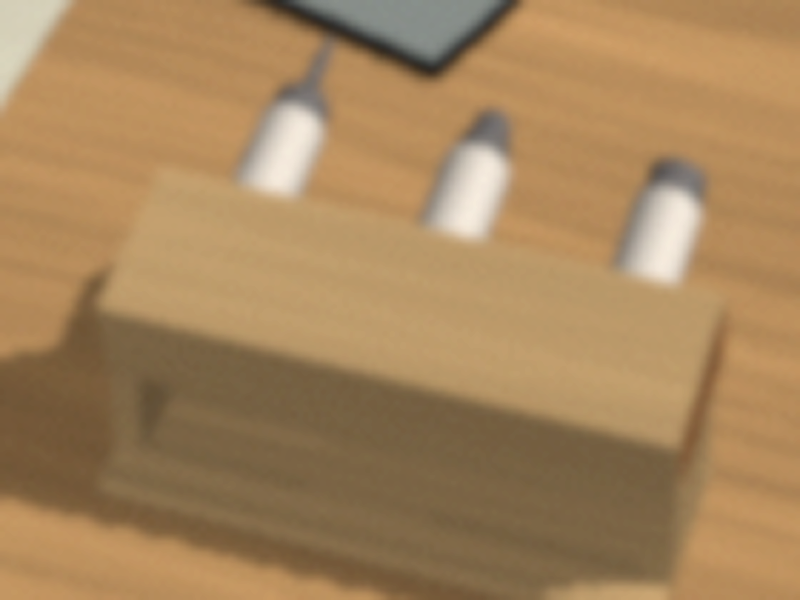

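View pics/cb.png

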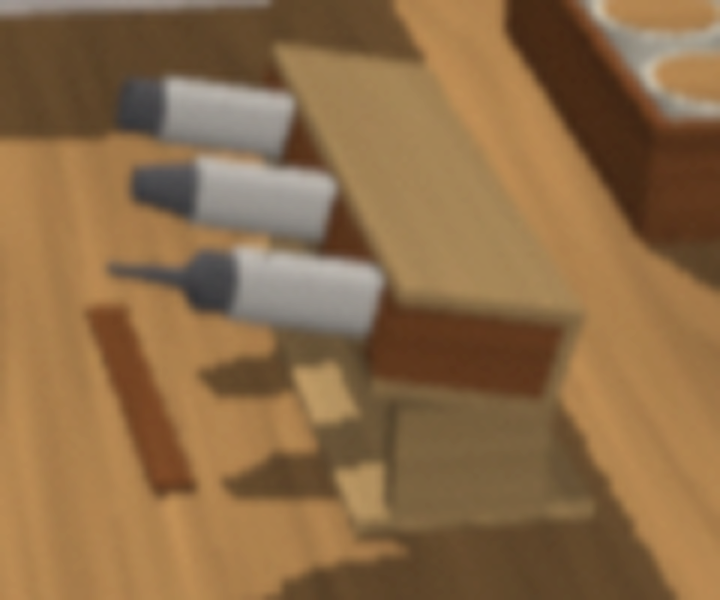

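Run:
```python
from h import *
np.set_printoptions(precision=4,suppress=True)
A=load('scene0');B=load('side0')
a=lambda p:((p[0]+.5)/5.714-.5+215,(p[1]+.5)/5.714-.5+215)
b=lambda p:((p[0]+.5)/6-.5+280,(p[1]+.5)/6-.5+165)
P={}
for n,p,q in [('tip',(330,43),(110,269)),('shoulder',(304,98),(238,281)),('cone',(492,112),(134,184)),('flat',(678,170),(125,103)),
 ('FN',(160,172),(398,303)),('FF',(722,300),(278,45)),('BN',(103,310),(580,318)),('BF',(680,445),(420,68))]:
    X,e=tri(A,a(p),B,b(q)); P[n]=X; print(n,X,'err',round(e,4))
v=P['FF']-P['FN'];print('rack width',np.linalg.norm(v),'yaw of rack y',np.degrees(np.arctan2(-v[0],v[1])))
v=P['shoulder']-P['tip'];print(np.linalg.norm(v),v/np.linalg.norm(v))
for f,roi,n in [(A,(155,200,215,240),'sc'),(B,(255,290,340,350),'si')]:
    x0,y0,x1,y1=roi; hsv=cv2.cvtColor(f['image'][y0:y1,x0:x1],cv2.COLOR_RGB2HSV)
    m=(hsv[...,1]>85).astype(np.uint8); c=max(cv2.findContours(m,0,2)[0],key=cv2.contourArea)
    (cx,cy),ax,an=cv2.fitEllipse(cv2.convexHull(c)); print(n,cx+x0,cy+y0,ax,an,onz(f,cx+x0,cy+y0,.026))
    for k in range(2):
        pass
print('phone corners',[onz(A,*p,.009)[:2] for p in [(265,197),(305,214),(291,225),(248,210)]],'peb',onz(A,146,236,.012)[:2],onz(B,356,352,.012)[:2])
```

```text
tip [0.5289 0.0963 0.1031] err 0.0008
shoulder [0.5724 0.0971 0.1002] err 0.0135
cone [0.5466 0.1743 0.1006] err 0.0029
flat [0.5529 0.2559 0.0991] err 0.0025
FN [0.6301 0.062  0.1018] err 0.0008
FF [0.6263 0.2946 0.1056] err 0.0003
BN [0.7001 0.0677 0.0888] err 0.0015
BF [0.6914 0.2976 0.0905] err 0.0006
rack width 0.2327414248602613 yaw of rack y 0.9586510533695111
0.043662457297495766 [ 0.9976  0.0194 -0.0662]
sc 190.70027542114258 209.54411792755127 (31.092750549316406, 51.346397399902344) 61.53868865966797 [ 0.4645 -0.1693  0.026 ]
si 296.3850898742676 319.2302589416504 (40.530006408691406, 58.79202651977539) 91.7974853515625 [ 0.4965 -0.1717  0.026 ]
phone corners [array([ 0.3151, -0.0096]), array([0.3511, 0.1238]), array([0.4108, 0.104 ]), array([ 0.39  , -0.0308])] peb [ 0.5927 -0.2341] [ 0.5875 -0.2432]
```

Run:
```python
from h import *
np.set_printoptions(precision=4,suppress=True)
A=load('scene0');B=load('side0');o=[]
for f,roi in [(A,(155,198,220,243)),(B,(250,285,350,360))]:
    x0,y0,x1,y1=roi; im=f['image'][y0:y1,x0:x1]; hsv=cv2.cvtColor(im,cv2.COLOR_RGB2HSV)
    m=((hsv[...,1]>85)&(hsv[...,2]>70)).astype(np.uint8); m=cv2.morphologyEx(m,cv2.MORPH_OPEN,np.ones((3,3)))
    k=5; big=cv2.resize(im,None,fx=k,fy=k,interpolation=cv2.INTER_CUBIC)[:,:,::-1].copy()
    cs=cv2.findContours(m,0,2)[0]
    for c in cs:
        if len(c)<15: continue
        e=cv2.fitEllipse(cv2.convexHull(c)); print(roi,e[0][0]+x0,e[0][1]+y0,e[1],cv2.contourArea(c),onz(f,e[0][0]+x0,e[0][1]+y0,.026))
        cv2.drawContours(big,[c*k+2],-1,(0,255,0),1)
    o.append(cv2.resize(big,(400,int(400*big.shape[0]/big.shape[1]))))
h=max(i.shape[0] for i in o); o=[cv2.copyMakeBorder(i,0,h-i.shape[0],0,0,0) for i in o]
cv2.imwrite('pics/sl.png',np.hstack(o))
```

```text
(155, 198, 220, 243) 185.22833633422852 216.2897548675537 (22.39435577392578, 38.0840950012207) 639.5 [ 0.4968 -0.1687  0.026 ]
(155, 198, 220, 243) 473.92218017578125 231.8574676513672 (18.704219818115234, 609.478759765625) 254.5 [0.2898 0.5634 0.026 ]
(250, 285, 350, 360) 296.3850898742676 319.2302589416504 (40.530006408691406, 58.79202651977539) 1816.5 [ 0.4965 -0.1717  0.026 ]
(250, 285, 350, 360) 277.9060401916504 291.7181205749512 (14.333531379699707, 259.97088623046875) 986.5 [ 0.4696 -0.0923  0.026 ]
```

View pics/sl.png

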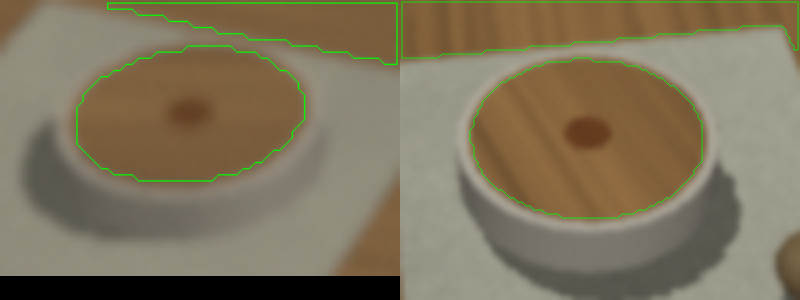

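```bash
python3 -m creep '[{"tx":0.02,"ty":0.044,"spin":-7.3},{"tx":0.04,"ty":0.088,"spin":-14.6},{"tx":0.06,"ty":0.132,"spin":-21.8},{"tx":0.08,"ty":0.176,"spin":-21.8},{"tx":0.1,"ty":0.22,"spin":-21.8}]' 0.055
python3 -m creep '[{"tx":0.02,"ty":0.044},{"tx":0.04,"ty":0.088},{"tx":0.06,"ty":0.132},{"tx":0.08,"ty":0.176},{"tx":0.1,"ty":0.22}]'
python3 -m creep '[{"tx":0.02,"ty":0.044},{"tx":0.04,"ty":0.088},{"tx":0.06,"ty":0.132},{"tx":0.08,"ty":0.176},{"tx":0.1,"ty":0.22}]'
python3 -m creep '[{"tx":0.032,"ty":0.056},{"tx":0.032,"ty":0.056,"tz":-0.04},{"tx":0.032,"ty":0.056,"tz":-0.08},{"tx":0.032,"ty":0.056,"tz":-0.08},{"tx":0.032,"ty":0.056,"tz":-0.08}]'
python3 - <<'E'
from h import *
s=sensors.observe();print(s['ee_rot'],s['wrist_force'])
f=grab('side','side1');grab('scene','scene1')
E
```

```text
[-3.07323238e+00 -6.41845809e-01  5.31402183e-04] [-0.87231669  0.37897502  0.06691196]$[0]: bad value
$[0]: bad value
$[0]: bad value
$[0]: bad value
```

```bash
python3 -m creep '[{"tx":0.02,"ty":0.044,"tz":0,"spin":-7.3},{"tx":0.04,"ty":0.088,"tz":0,"spin":-14.6},{"tx":0.06,"ty":0.132,"tz":0,"spin":-21.8},{"tx":0.08,"ty":0.176,"tz":0,"spin":-21.8},{"tx":0.1,"ty":0.22,"tz":0,"spin":-21.8}]' 0.055
```

```text
time: 0.7
position: [0.3705, -0.3967, 0.2451]
ee_rot: [-3.141, -0.048, -0.0]
wrist_force: [1.3, -0.2, 0.5]
gripper_width: 0.64
finger_force: 0.0
```

```bash
python3 -m creep '[{"tx":0.02,"ty":0.044,"tz":0,"spin":0},{"tx":0.04,"ty":0.088,"tz":0,"spin":0},{"tx":0.06,"ty":0.132,"tz":0,"spin":0},{"tx":0.08,"ty":0.176,"tz":0,"spin":0},{"tx":0.1,"ty":0.22,"tz":0,"spin":0}]'
python3 -m creep '[{"tx":0.02,"ty":0.044,"tz":0,"spin":0},{"tx":0.04,"ty":0.088,"tz":0,"spin":0},{"tx":0.06,"ty":0.132,"tz":0,"spin":0},{"tx":0.08,"ty":0.176,"tz":0,"spin":0},{"tx":0.1,"ty":0.22,"tz":0,"spin":0}]'
python3 -m creep '[{"tx":0.032,"ty":0.056,"tz":0,"spin":0},{"tx":0.032,"ty":0.056,"tz":-0.04,"spin":0},{"tx":0.032,"ty":0.056,"tz":-0.08,"spin":0},{"tx":0.032,"ty":0.056,"tz":-0.08,"spin":0},{"tx":0.032,"ty":0.056,"tz":-0.08,"spin":0}]'
python3 - <<'E'
from h import *
f=grab('side','side2');g=grab('scene','scene2');w=grab('wrist','wrist2')
cv2.imwrite('pics/m2.png',np.hstack([cv2.resize(f['image'][130:270,240:400],(400,350)),cv2.resize(w['image'],(400,350))])[:,:,::-1])
E
```

```text
time: 1.2
position: [0.4705, -0.1767, 0.2454]
ee_rot: [3.141, 0.049, 0.001]
wrist_force: [0.7, 0.1, 0.1]
gripper_width: 0.646
finger_force: 0.0
time: 1.7
position: [0.5705, 0.0434, 0.2453]
ee_rot: [3.141, 0.05, 0.0]
wrist_force: [0.7, -0.8, -0.2]
gripper_width: 0.645
finger_force: 0.0
time: 2.2
position: [0.6012, 0.0973, 0.1645]
ee_rot: [3.141, 0.049, -0.005]
wrist_force: [0.4, -0.0, 0.2]
gripper_width: 0.642
finger_force: 0.0
```

View pics/m2.png

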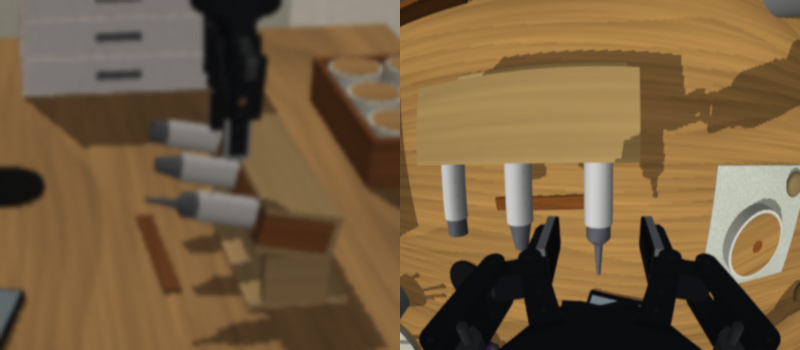

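```bash
python3 -m creep '[{"tx":-0.004,"ty":0.001,"tz":-0.02,"spin":0},{"tx":-0.004,"ty":0.001,"tz":-0.045,"spin":0},{"tx":-0.004,"ty":0.001,"tz":-0.07,"spin":0},{"tx":-0.004,"ty":0.001,"tz":-0.082,"spin":0},{"tx":-0.004,"ty":0.001,"tz":-0.082,"spin":0}]'
python3 -m creep '[{"tx":0,"ty":0,"tz":0,"spin":0},{"tx":0,"ty":0,"tz":0,"spin":0},{"tx":0,"ty":0,"tz":0,"spin":0},{"tx":0,"ty":0,"tz":0,"spin":0},{"tx":0,"ty":0,"tz":0,"spin":0}]' 0.0
```

```text
time: 2.85
position: [0.5976, 0.0979, 0.0829]
ee_rot: [3.141, 0.048, -0.002]
wrist_force: [0.3, -1.0, 0.4]
gripper_width: 0.646
finger_force: 0.0
time: 3.35
position: [0.5996, 0.0985, 0.0852]
ee_rot: [-3.141, -0.049, -0.005]
wrist_force: [-1.2, -1.0, 6.4]
gripper_width: 0.308
finger_force: 58.9
```

```bash
python3 -m creep '[{"tx":-0.01,"ty":-0.0003,"tz":0.003,"spin":0},{"tx":-0.025,"ty":-0.0008,"tz":0.0065,"spin":0},{"tx":-0.043,"ty":-0.0013,"tz":0.0105,"spin":0},{"tx":-0.061,"ty":-0.0019,"tz":0.0145,"spin":0},{"tx":-0.079,"ty":-0.0025,"tz":0.018,"spin":0}]'
python3 - <<'E'
from h import *
f=grab('side','side3')
E
```

```text
time: 3.85
position: [0.5175, 0.0959, 0.1012]
ee_rot: [-3.141, -0.049, 0.002]
wrist_force: [-1.6, 0.0, -0.9]
gripper_width: 0.311
finger_force: 59.0
```

```bash
python3 -m creep '[{"tx":-0.005,"ty":0,"tz":0.03,"spin":0},{"tx":-0.005,"ty":0,"tz":0.06,"spin":0},{"tx":0.02,"ty":0.0012,"tz":0.065,"spin":0},{"tx":0.04,"ty":0.0012,"tz":0.065,"spin":0},{"tx":0.04,"ty":0.0012,"tz":0.065,"spin":0}]'
python3 - <<'E'
from h import *
f=grab('side','side4');g=grab('scene','scene4')
cv2.imwrite('pics/m4.png',np.hstack([cv2.resize(f['image'][120:260,240:400],(400,350),interpolation=2),cv2.resize(g['image'][160:300,200:360],(400,350),interpolation=2)])[:,:,::-1])
E
```

```text
time: 4.4
position: [0.561, 0.0973, 0.1669]
ee_rot: [-3.141, -0.049, -0.003]
wrist_force: [0.1, -1.0, -0.2]
gripper_width: 0.305
finger_force: 59.1
```

View pics/m4.png

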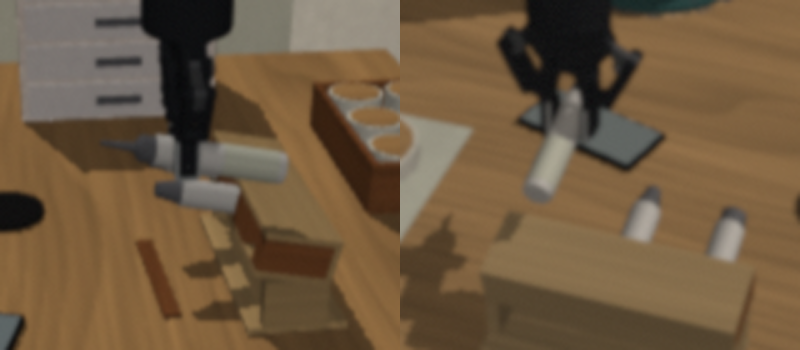

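```bash
python3 -m creep '[{"tx":0,"ty":0,"tz":-0.015,"spin":0},{"tx":0,"ty":0,"tz":-0.03,"spin":0},{"tx":0,"ty":0,"tz":-0.04,"spin":0},{"tx":0,"ty":0,"tz":-0.05,"spin":0},{"tx":0,"ty":0,"tz":-0.06,"spin":0}]'
python3 -m creep '[{"tx":0.001,"ty":0,"tz":-0.01,"spin":0},{"tx":0.002,"ty":0,"tz":-0.02,"spin":0},{"tx":0.004,"ty":0,"tz":-0.03,"spin":0},{"tx":0.006,"ty":0,"tz":-0.043,"spin":0},{"tx":0.006,"ty":0,"tz":-0.043,"spin":0}]'
python3 - <<'E'
from h import *
f=grab('side','side5');g=grab('scene','scene5')
cv2.imwrite('pics/m5.png',np.hstack([cv2.resize(f['image'][120:260,240:400],(400,350),interpolation=2),cv2.resize(g['image'][160:300,200:360],(400,350),interpolation=2)])[:,:,::-1])
E
```

```text
time: 5.0
position: [0.5577, 0.0971, 0.1053]
ee_rot: [3.141, 0.049, -0.004]
wrist_force: [-5.4, -0.1, 7.7]
gripper_width: 0.309
finger_force: 61.1
time: 5.5
position: [0.563, 0.0969, 0.0609]
ee_rot: [3.141, 0.049, -0.007]
wrist_force: [-2.3, 0.7, -1.0]
gripper_width: 0.311
finger_force: 70.9
```

View pics/m5.png

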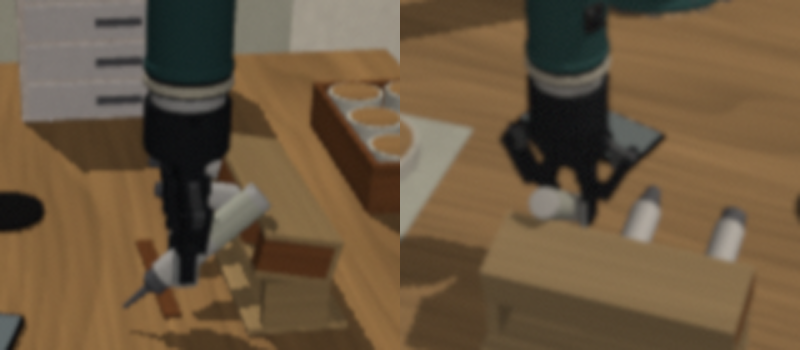

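```bash
python3 -m creep '[{"tx":-0.015,"ty":0,"tz":0.025,"spin":0},{"tx":-0.025,"ty":0,"tz":0.065,"spin":0},{"tx":-0.03,"ty":0,"tz":0.1,"spin":0},{"tx":-0.03,"ty":-0.02,"tz":0.12,"spin":0},{"tx":-0.03,"ty":-0.05,"tz":0.12,"spin":0}]'
python3 -m creep '[{"tx":0.004,"ty":-0.045,"tz":0,"spin":0},{"tx":0.008,"ty":-0.09,"tz":0,"spin":0},{"tx":0.012,"ty":-0.135,"tz":0,"spin":0},{"tx":0.016,"ty":-0.175,"tz":0,"spin":0},{"tx":0.02,"ty":-0.217,"tz":0,"spin":0}]'
python3 -m creep '[{"tx":0,"ty":0,"tz":0,"spin":0},{"tx":0,"ty":0,"tz":0,"spin":0}]'
python3 - <<'E'
from h import *
f=grab('side','side6');g=grab('scene','scene6')
p=sensors.observe()['position'];c=[p[0]-.03,p[1],p[2]-.03]
o=[]
for F in (f,g):
    u,v=np.round(proj(F,c)).astype(int); w=50; x0=max(u-w,0);y0=max(v-w,0); print(x0,y0)
    o.append(cv2.resize(F['image'][y0:y0+100,x0:x0+100],(400,400),interpolation=2))
cv2.imwrite('pics/m6.png',np.hstack(o)[:,:,::-1])
E
```

```text
time: 6.1
position: [0.5377, 0.0479, 0.1878]
ee_rot: [-3.14, -0.053, -0.013]
wrist_force: [0.4, -0.2, -0.5]
gripper_width: 0.313
finger_force: 70.6
time: 6.6
position: [0.5547, -0.1714, 0.1831]
ee_rot: [-3.141, -0.049, 0.0]
wrist_force: [0.4, 0.8, 0.4]
gripper_width: 0.309
finger_force: 70.6
time: 6.8
position: [0.5547, -0.1707, 0.1829]
ee_rot: [-3.141, -0.045, 0.001]
wrist_force: [-0.0, 0.0, -1.1]
gripper_width: 0.31
finger_force: 70.7
264 208
125 133
```

View pics/m6.png

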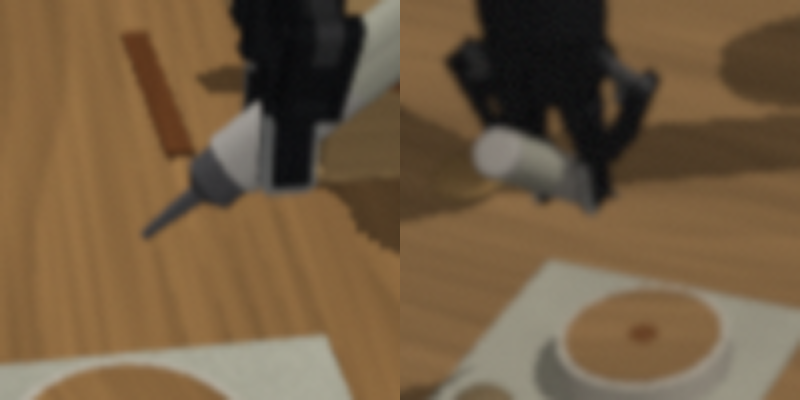

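Run:
```python
from h import *
f=load('side6');g=load('scene6')
def ony(F,u,v,y):
    c,d=ray(F,u,v);return c+d*(y-c[1])/d[1]
t=ony(f,300.1,266.6,-.1725);b=ony(g,148.6,171.4,-.1685);L=t-b
print(t,b,np.linalg.norm(L),np.degrees(np.arcsin(-L[2]/np.linalg.norm(L))))
s=ony(f,264+219/4-.4,208+178/4-.4,-.1715);print(s,np.degrees(np.arctan2(s[2]-t[2],s[0]-t[0])))
```

```text
[ 0.5018944  -0.1725      0.13947432] [ 0.62274106 -0.1685      0.24554551] 0.1608446845345674 41.258964455184454
[ 0.53139326 -0.1715      0.16527717] 41.17641038785936
```

```bash
python3 -m creep '[{"tx":-0.005,"ty":0.0025,"tz":-0.02,"spin":0},{"tx":-0.005,"ty":0.0025,"tz":-0.04,"spin":0},{"tx":-0.005,"ty":0.0025,"tz":-0.06,"spin":0},{"tx":-0.005,"ty":0.0025,"tz":-0.075,"spin":0},{"tx":-0.005,"ty":0.0025,"tz":-0.081,"spin":0}]'
python3 -m creep '[{"tx":0,"ty":0,"tz":0,"spin":0},{"tx":0,"ty":0,"tz":0,"spin":0},{"tx":0,"ty":0,"tz":0,"spin":0}]'
python3 - <<'E'
from h import *
f=grab('side','side7');g=grab('scene','scene7')
o=[cv2.resize(f['image'][230:370,220:380],(400,350),interpolation=2),cv2.resize(g['image'][150:254,126:245],(400,350),interpolation=2)]
cv2.imwrite('pics/m7.png',np.hstack(o)[:,:,::-1])
E
```

```text
time: 7.4
position: [0.5489, -0.1657, 0.1003]
ee_rot: [-3.14, -0.052, 0.005]
wrist_force: [-1.2, -0.2, -0.7]
gripper_width: 0.309
finger_force: 70.7
time: 7.7
position: [0.5512, -0.1676, 0.1035]
ee_rot: [3.14, 0.049, 0.003]
wrist_force: [-0.2, -0.3, -0.8]
gripper_width: 0.306
finger_force: 70.7
```

View pics/m7.png

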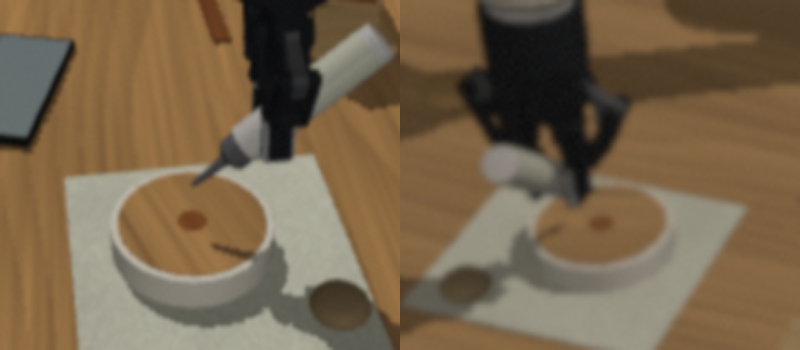

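Run:
```python
from h import *
c,d=ray(load('side7'),297.2,303.6);t=c+d*(-.1695-c[1])/d[1];s=sensors.observe()
print(t,s['qd'],s['finger_force'])
if np.hypot(t[0]-.4967,t[1]+.17)<.01 and .048<t[2]<.07: print(r.hand_in())
```

```text
[ 0.49798458 -0.1695      0.05949865] [ 2.93966297e-04  2.65297232e-03  6.64346336e-03  1.35309822e-03
 -1.03878125e-05  1.17974457e-03] 70.65835475921631
the job is handed in; nothing more can be done
None
```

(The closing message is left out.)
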